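Hold a tailgate hinge leaf to its mate, ready for the pin

ROBOT

A 6-joint arm with a two-finger parallel gripper is mounted at the origin on the work surface. World frame = base frame: x ahead of the robot, y to its left, z up, the work surface at z = 0. Lengths are in m, angles in rad, forces in N, time in s.
With the tool pointing down it reaches from about 0.2 to 0.875 m from the base axis. Payload 3.4 kg.
Tool frame: the origin (TCP) lies midway between the tips of the shut fingers; the grasp point (between the pads) lies 19 mm behind it; z points along the fingers, y is the line along which they close (so a half turn about z gives the same grasp; the last joint's range is limited). The gripper opens to 94 mm and grips with 3 to 60 N. Pads are 16 mm wide; open, the fingers measure 119 mm over their backs; the gripper's body (75 mm by 177 mm) begins 78 mm behind the grasp point.
Start: joints at [1.147, 0.276, 1.505, -0, 1.361, -0.121], TCP at [0.171, 0.549, 0.205] pointing down, gripper open.
Joint ranges: [-2.89, 2.89], [-0.75, 2.08], [0.22, 2.7], [-1.18, 4.32], [0.11, 2.71], [-2.7, 2.7]. Speed limits (rad/s): [2.57, 2.57, 3.14, 3.14, 3.14, 3.14].

INTERFACE

Orientations are given as [roll, pitch, yaw] about the fixed x, y, z axes, in that order (R = Rz(yaw) Ry(pitch) Rx(roll)).
In Python, from workcell import * gives the robot as it stands.
- The arm moves only by the tool jog_arm, never from a script. Its argument "series" is text: rows parted by semicolons, each of 7 numbers parted by spaces: the shift along the tool's x, y, z scaled (see below), then the turn, a rotation vector about the tool's x, y, z scaled (see below), then the closure, from -1 (fully open) to 1 (shut). A call has exactly 8 rows; each row is the pose to reach, as a shift and turn from the pose commanded when the call began, along the tool's axes at that moment, turning the shorter way round; what a row does not reach only later rows make up. The controller multiplies each number of a shift by 800 mm and each number of a turn by 180 degrees. A row lasts 1/10 s, in which the tool goes at most 50 mm and 8.59 degrees, less where a joint would pass 70% of its speed; a pose out of reach is approached as far as the arm can. A call with a number of a shift or a turn outside -1 to 1 is refused whole. A call with a gripper value outside its range is refused whole. The fingers move at their own pace and stop on an object; "force" is the grip in N (left out, the last holds). Time passes only in rows, so rows that repeat a pose let the fingers close, or fill a call up. It gives the time, the measured TCP pose, the force, the opening and the grip force at its end, in the units of the state.
- sense(): the state, without advancing time (a new reading comes with each control period).
- read_camera(name): name is "scene" or "top"; returns a dict with "image" (420x560x3 uint8, red, green, blue), "range_z" (420x560 float32, m along the optical axis (not along the pixel's ray), 0 where there is no reading), "mtx" (3x3 intrinsics, pixels), "R" (3x3) and "t" (3): a world point X has camera coordinates R X + t. Camera axes: x right, y down, z forward; pixel columns grow to the right and rows downward; lengths in m; the calibration is good to about 2 mm. A picture is of the moment at which its call begins.
- finish_job(): hands the job in; it is judged then, once.
Trained networks look in the newest picture that a camera, given by its name, has taken for a name from the list of things; names that differ only in an ending like _2 or _b are one class to them, and where a whole thing is asked for, a point or a joint stands for the part that bears it (a point fixed in the world has none). Each returns a list of dicts, best first, with "score" (0 to 1); they miss things now and then, are a little off and sometimes report something else, mostly with a low value. They report only what shows in the picture. A call takes as long as a camera call. They do not tell look-alikes from the thing itself.
- recognise(label, camera): "box" ([centre column, centre row, width, height] in pixels, round what is visible of it).
- tip_of(label, camera): "point" ([column, row] in pixels: a listed point, or the origin of a listed thing).
The state is a dict: "clock": time; "qpos": joint angles; "qvel": joint speeds; "tau": joint torques, N m; "ee_pos": TCP position; "ee_rot": TCP orientation; "force": force on the tool from outside, world axes, zero at the start; "moment": the same for the moment, N m; "grip_width": opening from 0.0 (shut) to 1.0 (fully open); "gripper_force": force on a finger pad.
Only numpy, scipy, OpenCV 4.12 (cv2) and the standard library are available. Lean on these libraries where they do the work, as an engineer would, in place of code of your own. Each camera call takes 0.05 s, during which the arm holds its last target. There are 200 camera calls.

TASK

Two loose steel hinge leaves lie on the bench: pick up the one with a single knuckle in the middle, by its rib, and gently bring its knuckle in between the two knuckles of the hinge leaf bolted on the white body block, so that the three knuckle holes line up in one straight bore for the hinge pin. Finish while still holding it there, still and carried by the gripper alone, not leaning on the fixed leaf or the block, so that a workmate can push the pin through; the program ends with the leaf in the gripper, nothing is put down. Do not knock the block, and leave everything else on the bench where it lies.

Things in the scene. Friction and masses are not known exactly. Their poses are not given: they have to be found in the camera images.
- leaf: Loose steel leaf to pick, 0.3-0.6 kg, lying flat, left or right. Origin: centre of the underside of its plate (70 x 50 x 7 mm); x to its knuckle, away from the robot within 0.7 rad; y along the hinge axis; z up. Rib to grip, across y: stands along x from -30 to +20, 12 thick, top 37 above the underside. One knuckle, 28 long, 26 outside, hole 16, past the +x edge on a 26 wide neck.
- leaf_bore (a point): Centre of the hole in the single knuckle of the loose leaf, on the hinge axis, midway along the knuckle: 56 mm ahead (x) of the leaf's origin and 13 mm above its underside. Axes as the leaf's; y is the hinge axis.
- leaf_rib (a point): Middle of the gripping place on the top edge of the leaf's rib: 37 mm straight above the leaf's origin. Axes as the leaf's.
- jamb: White steel block fixed to the bench, 80 deep (x), 160 wide (y), height varies; front (-x) faces the robot within 0.35 rad. Origin: on its centre line, 75 mm below its top. A fixed steel leaf, 7 thick, 90 wide, is bolted on its top, with two knuckles (26 outside, hole 16, 20 long, y from 17 to 37 either side) past its front edge; the 34 mm gap between is open to the front, above and below.
- jamb_bore (a point): Point on the fixed leaf's level hinge axis, midway between its knuckles, where the centre of the loose knuckle's hole must come: 66 mm in front (-x) of the block's centre line, 26 before its front, 13 above its top. Axes as the block's: y the hinge axis, x into the block, z up. There the loose knuckle has 3 mm play at each end and 8 mm to the fixed plate.
- other_leaf: A second loose steel leaf of the same plate and rib, but with two 16 mm long knuckles at the corners and a gap in the middle: it does not fit; leave it. Origin and axes as for the leaf. It lies on the other side of the bench.
- tray: Small black open tray 75 by 130 by 22 mm, in the middle, between the leaves; leave it. Origin: centre of its underside.
- pin: Dark steel hinge pin, 10 mm diameter, 86 mm long with a square head, lying in the tray along its y; leave it. Origin: under its middle.
- screwdriver: Screwdriver lying behind on the left; leave it.
- module: Finned aluminium control module, 160 by 100 by 35 mm with a black plug, lying behind on the right; leave it. Origin: centre of the underside.
- tail_lamp: Car tail lamp, 200 by 100 by 75 mm, far right; leave it. Origin: centre of the underside.
- radio: Car radio, 170 by 190 by 56 mm, far left; leave it. Origin: centre of the underside.
Not all that is in view belongs to the job. What is shaped like the leaf but green, purple or turquoise is not meant.

How it is judged:
By the outcome, as a careful person would: the job done as asked, in the order asked, and still so for the second after the job is handed in, while the arm keeps its last pose, push and grip.
It also fails if it takes over 45 s, if anything falls off the work surface, if the arm or the gripper's body presses on something with over 40 N, if the wrist force passes 120 N, or if a joint passes its speed limit or range.

## Working session

There is one attempt and no reset: what is moved stays moved. The work goes in short steps, Python scripts to look and compute and a tool call to move; the robot and the scene stay as the last step left them, time stands still between calls to the robot, and variables do not carry over. Pictures are saved under pics/ and viewed, at most 10 in all, crops included, and the job is handed in when it is done.

Besides the shell and the picture viewer there is one more tool, called after ">>>" by a JSON object that holds its "name" and its "arguments", one argument or row to a line. jog_arm: Moves the arm, as the interface text tells. Its arguments: {"type":"object","properties":{"series":{"type":"string"},"force":{"type":"number"}},"required":["series"]}

```bash
mkdir -p pics; ls; cat > h.py <<'E'
from workcell import *
import numpy as np, cv2
from scipy.spatial.transform import Rotation as Ro
def cloud(c):
    z=c["range_z"]; v,u=np.indices(z.shape); K=c["mtx"]
    P=np.stack([(u-K[0,2])/K[0,0]*z,(v-K[1,2])/K[1,1]*z,z],-1)
    W=(P-c["t"])@c["R"]; W[z<=0]=np.nan
    return W
def save(c,n): cv2.imwrite("pics/"+n,c["image"][:,:,::-1])
E
python3 - <<'E'
from h import *
for n in("top","scene"):
    c=read_camera(n); save(c,n+"1.png"); W=cloud(c); np.save(n+".npy",W); np.savez(n,**c)
    for l in("leaf","leaf_bore","leaf_rib","jamb_bore","other_leaf","jamb"):
        for f in((tip_of,recognise) if l in("leaf","jamb","other_leaf") else (tip_of,)):
            for r in f(l,n)[:3]:
                p=r.get("point",r.get("box"));
                print(n,l,np.round(p,1),round(r["score"],2),np.round(W[int(p[1]),int(p[0])],4))
print(sense())
E
```

```text
pics
top leaf [218.9 199.8] 0.95 [0.4673 0.2256 0.0089]
top leaf [212.6 242.6] 0.86 [0.3301 0.2341 0.0375]
top leaf [157.4 131.6] 0.8 [0.6916 0.4363 0.0016]
top leaf [217.2 195.   13.7  34.6] 0.94 [0.4807 0.23   0.0047]
top leaf [216.  242.3  26.2  28. ] 0.94 [0.3308 0.2275 0.0071]
top leaf [243.7 161.1  17.8  30.9] 0.72 [0.5886 0.1473 0.0223]
top leaf_bore [243.  170.6] 0.98 [0.5593 0.1464 0.0231]
top leaf_bore [209.3 181.7] 0.96 [0.5228 0.2537 0.0226]
top leaf_bore [160.2 151.2] 0.8 [0.6216 0.4192 0.0119]
top leaf_rib [212.5 195.1] 0.97 [0.4758 0.2393 0.0384]
top leaf_rib [152.8 130.8] 0.94 [0.6836 0.4398 0.0373]
top leaf_rib [239.8 154.1] 0.75 [0.6073 0.1585 0.0386]
top jamb_bore [306.9 155.9] 0.75 [ 0.6158 -0.0541 -0.0009]
top other_leaf [380.9 200.9] 0.63 [ 0.4674 -0.2831  0.0295]
top other_leaf [382.4 200.   22.5  36.8] 0.83 [ 0.4663 -0.2871  0.0388]
top jamb [299.2 141.9] 0.86 [ 0.6336 -0.0287  0.0987]
top jamb [300.7 141.4  54.4  43.1] 0.83 [ 0.635  -0.0318  0.0938]
scene leaf [356.8 258. ] 0.9 [0.464  0.2258 0.0069]
scene leaf [416.9 210.7] 0.73 [0.2495 0.371  0.0053]
scene 
[... 810 characters left out ...]
4  61.7] 0.62 [ 0.653  -0.0359  0.0905]
{'clock': 1.0, 'qpos': array([ 1.14703398e+00,  2.75873673e-01,  1.50487170e+00,  4.55273978e-05,
        1.36072112e+00, -1.20987111e-01]), 'qvel': array([ 0.00073281, -0.00099247,  0.00086112, -0.00021926,  0.00283636,
        0.0016244 ]), 'tau': array([ 3.61483490e-04, -4.04478621e+01, -2.37496841e+01,  7.03670341e-02,
        2.51005677e-02, -1.94589160e-05]), 'ee_pos': array([0.17144687, 0.54888954, 0.20551934]), 'ee_rot': array([ 3.14146204e+00, -2.89752685e-05,  2.83880793e+00]), 'force': array([0.42174829, 0.00923218, 1.25150307]), 'moment': array([-0.00881467,  0.04480535,  0.0167128 ]), 'gripper_force': 0.0, 'grip_width': 0.9982394570318823}
```

```bash
python3 - <<'E'
import cv2
a=cv2.imread("pics/top1.png")
cv2.imwrite("pics/top1c.png",cv2.resize(a[100:290,140:410],(800,563),interpolation=cv2.INTER_CUBIC))
a=cv2.imread("pics/scene1.png")
cv2.imwrite("pics/scene1c.png",cv2.resize(a[170:400,160:460],(780,598),interpolation=cv2.INTER_CUBIC))
E
```

```text
(no output)
```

View pics/top1c.png

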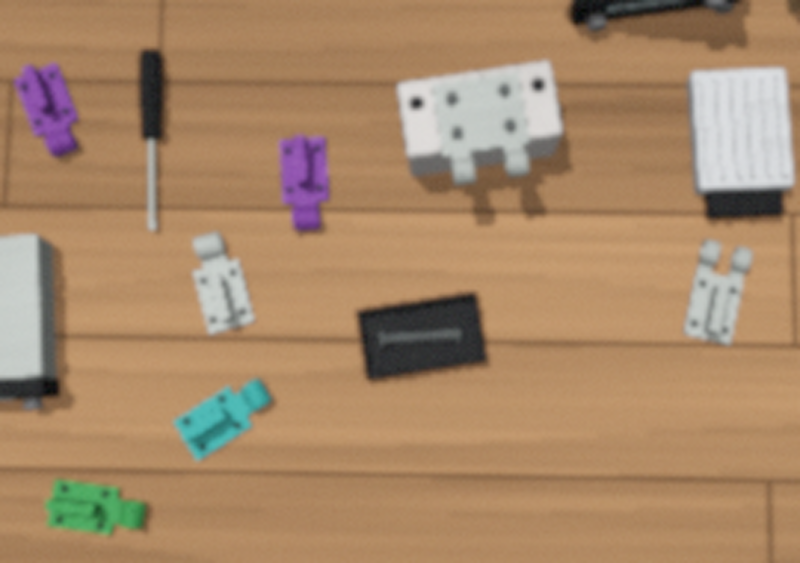

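View pics/scene1c.png

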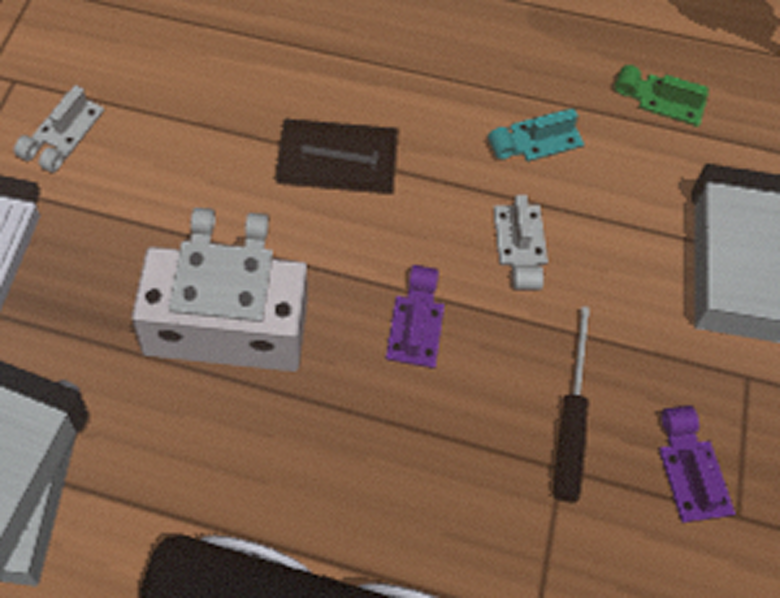

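The wanted grey single-knuckle leaf is at top px (218,197) / scene px (360,262). The block is at top (300,141), its knuckles facing the robot. Turquoise, purple and green copies are decoys. Next I fit the models to the depth clouds.

```bash
cat >> h.py <<'E'
from scipy.optimize import least_squares
def box(p,lo,hi):
    c=(np.array(lo)+hi)/2; h=(np.array(hi)-lo)/2; q=abs(p-c)-h
    return np.linalg.norm(np.maximum(q,0),axis=1)+np.minimum(q.max(1),0)
def cyl(p,x,y0,y1,z):
    q=np.stack([np.hypot(p[:,0]-x,p[:,2]-z)-13,abs(p[:,1]-(y0+y1)/2)-(y1-y0)/2],1)
    return np.linalg.norm(np.maximum(q,0),axis=1)+np.minimum(q.max(1),0)
def leaf(p): # mm
    return np.minimum.reduce([box(p,[-35,-25,0],[35,25,7]),box(p,[35,-13,0],[56,13,7]),box(p,[-30,-6,0],[20,6,37]),cyl(p,56,-14,14,13)])
def jamb(p): # mm, origin = top centre
    return np.minimum.reduce([box(p,[-40,-80,-200],[40,80,0]),box(p,[-45,-45,0],[20,45,7]),
      cyl(p,-66,17,37,13),cyl(p,-66,-37,-17,13),box(p,[-66,17,0],[-40,37,7]),box(p,[-66,-37,0],[-40,-17,7])])
def fit(W,sdf,x0,fs=1.5,free=(0,1,2,5)):
    """pose x=[x,y,z mm, roll,pitch,yaw]; W points in m"""
    x0=np.array(x0,float); free=list(free); s=np.array([1,1,1,.02,.02,.02])
    def full(d):
        x=x0.copy(); x[free]+=d*s[free]; return x
    def f(d):
        x=full(d); return sdf(Ro.from_euler("xyz",x[3:]).inv().apply(W*1e3-x[:3]))
    r=least_squares(f,np.zeros(len(free)),loss="soft_l1",f_scale=fs)
    return full(r.x),np.median(abs(f(r.x))),len(W)
def near(W,img,c,r,zlo,zhi):
    hsv=cv2.cvtColor(img,cv2.COLOR_RGB2HSV)
    m=(np.hypot(W[...,0]-c[0],W[...,1]-c[1])<r)&(W[...,2]>zlo)&(W[...,2]<zhi)&(hsv[...,1]<70)
    return W[m]
E
python3 - <<'E'
from h import *
Ps={}
for n in("top","scene"):
    d=np.load(n+".npz"); W=np.load(n+".npy"); im=d["image"]
    b=W[150:300,150:450].reshape(-1,3); b=b[abs(b[:,2])<.01]
    A=near(W,im,(.475,.235),.07,.004,.06); B=near(W,im,(.635,-.035),.13,.02,.2)
    Ps[n]=(A,B); print(n,"bench",np.median(b[:,2]),len(A),len(B),"topz",[np.round(np.percentile(B[:,2],q),4) for q in(5,50,95)])
Ps["both"]=tuple(np.vstack([Ps["top"][i],Ps["scene"][i]]) for i in(0,1))
for n,(A,B) in Ps.items():
    for free in((0,1,2,5),):
        print(n,"leaf",[np.round(v,3) for v in fit(A,leaf,[475,235,0,0,0,.25],free=free)])
        print(n,"jamb",[np.round(v,3) for v in fit(B,jamb,[640,-32,92,0,0,.1],free=free)])
E
```

```text
top bench -6.484638340856807e-06 399 1683 topz [np.float64(0.0487), np.float64(0.0891), np.float64(0.1067)]
scene bench 0.0007480340941504306 513 2790 topz [np.float64(0.0337), np.float64(0.0874), np.float64(0.1015)]
top leaf [array([4.66796e+02, 2.37042e+02, 3.52000e-01, 0.00000e+00, 0.00000e+00,
       2.78000e-01]), np.float64(0.995), np.int64(399)]
top jamb [array([ 6.54384e+02, -3.41230e+01,  8.57140e+01,  0.00000e+00,
        0.00000e+00,  1.62000e-01]), np.float64(1.306), np.int64(1683)]
scene leaf [array([4.65816e+02, 2.37487e+02, 7.84000e-01, 0.00000e+00, 0.00000e+00,
       2.93000e-01]), np.float64(1.103), np.int64(513)]
scene jamb [array([ 6.53225e+02, -3.48620e+01,  8.64600e+01,  0.00000e+00,
        0.00000e+00,  1.62000e-01]), np.float64(1.064), np.int64(2790)]
both leaf [array([4.66260e+02, 2.37288e+02, 5.84000e-01, 0.00000e+00, 0.00000e+00,
       2.82000e-01]), np.float64(1.069), np.int64(912)]
both jamb [array([ 6.5355e+02, -3.4900e+01,  8.6199e+01,  0.0000e+00,  0.0000e+00,
        1.6200e-01]), np.float64(1.195), np.int64(4473)]
```

```bash
cat >> h.py <<'E'
def go(p,yaw):
    """numbers from measured pose to TCP p (m), pointing down with yaw"""
    s=sense(); R=Ro.from_euler("xyz",s["ee_rot"]); d=R.inv().apply(np.array(p)-s["ee_pos"])
    w=(R.inv()*Ro.from_euler("xyz",[np.pi,0,yaw])).as_rotvec()
    print("shift",np.round(d/.8,4),"turn",np.round(w/np.pi,4),"mm",np.round(np.linalg.norm(d)*1e3,1),"clock",s["clock"])
E
python3 -c "
from h import *
go([.471,.2385,.10],3.425)"
```

```text
shift [-0.4731 -0.2587  0.1319] turn [ 0.      0.     -0.1866] mm 444.1 clock 1.0
```

>>> {"name": "jog_arm", "arguments": {
  "series": "-0.04 -0.022 0.011 0 0 -0.02 -1; -0.09 -0.049 0.025 0 0 -0.05 -1; -0.145 -0.08 0.04 0 0 -0.08 -1; -0.2 -0.11 0.055 0 0 -0.11 -1; -0.255 -0.14 0.071 0 0 -0.14 -1; -0.31 -0.17 0.086 0 0 -0.17 -1; -0.36 -0.197 0.1 0 0 -0.1866 -1; -0.4 -0.2187 0.1115 0 0 -0.1866 -1",
  "force": 40
}}

```text
clock: 1.8
ee_pos: [0.4263, 0.2845, 0.1159]
ee_rot: [-3.141, 0.001, -2.858]
force: [0.9, 0.2, 0.0]
grip_width: 0.994
gripper_force: 0.0
```

```bash
python3 -c "
from h import *
go([.471,.2385,.06],3.425)"
```

```text
shift [-0.0375 -0.0708  0.07  ] turn [-0.0001  0.0002 -0.    ] mm 85.1 clock 1.8
```

>>> {"name": "jog_arm", "arguments": {
  "series": "-0.012 -0.024 0.024 0 0 0 -1; -0.024 -0.046 0.046 0 0 0 -1; -0.033 -0.062 0.062 0 0 0 -1; -0.0375 -0.07 0.07 0 0 0 -1; -0.0375 -0.0708 0.07 0 0 0 -1; -0.0375 -0.0708 0.07 0 0 0 -1; -0.0375 -0.0708 0.07 0 0 0 -1; -0.0375 -0.0708 0.07 0 0 0 -1"
}}

```text
clock: 2.6
ee_pos: [0.4693, 0.2413, 0.061]
ee_rot: [3.141, 0.001, -2.857]
force: [-0.8, -0.0, 0.1]
grip_width: 1.0
gripper_force: 0.0
```

```bash
python3 -c "
from h import *
go([.471,.2385,.012],3.425)"
```

```text
shift [-0.001  -0.0039  0.0612] turn [0.0001 0.0004 0.0004] mm 49.1 clock 2.6
```

>>> {"name": "jog_arm", "arguments": {
  "series": "-0.001 -0.0035 0.012 0 0 0 -1; -0.001 -0.0035 0.027 0 0 0 -1; -0.001 -0.0035 0.041 0 0 0 -1; -0.001 -0.0035 0.051 0 0 0 -1; -0.001 -0.0035 0.057 0 0 0 -1; -0.001 -0.0035 0.06 0 0 0 -1; -0.001 -0.0035 0.06 0 0 0 -1; -0.001 -0.0035 0.06 0 0 0 -1"
}}

```text
clock: 3.4
ee_pos: [0.4712, 0.2381, 0.0125]
ee_rot: [3.141, 0.001, -2.858]
force: [0.0, -0.2, -0.3]
grip_width: 1.002
gripper_force: 0.0
```

>>> {"name": "jog_arm", "arguments": {
  "series": "0 0 0 0 0 0 -0.3; 0 0 0 0 0 0 0.2; 0 0 0 0 0 0 0.5; 0 0 0 0 0 0 0.7; 0 0 0 0 0 0 0.9; 0 0 0 0 0 0 1; 0 0 0 0 0 0 1; 0 0 0 0 0 0 1",
  "force": 45
}}

```text
clock: 4.2
ee_pos: [0.4709, 0.238, 0.0123]
ee_rot: [3.142, 0.0, -2.858]
force: [0.8, -0.2, 0.2]
grip_width: 0.356
gripper_force: 0.0
```

```bash
python3 -c "
from h import *
s=sense();print(s['ee_pos'],s['grip_width'],s['gripper_force'])
go([.471,.2385,.16],3.425)"
```

```text
[0.47093127 0.23801388 0.01226059] 0.35552269307015577 0.0
shift [-0.0003  0.0006 -0.1847] turn [0. 0. 0.] mm 147.7 clock 4.2
```

Not closed yet; let it finish.

>>> {"name": "jog_arm", "arguments": {
  "series": "0 0 0 0 0 0 1; 0 0 0 0 0 0 1; 0 0 0 0 0 0 1; 0 0 0 0 0 0 1; 0 0 0 0 0 0 1; 0 0 0 0 0 0 1; 0 0 0 0 0 0 1; 0 0 0 0 0 0 1"
}}

```text
clock: 5.0
ee_pos: [0.471, 0.2379, 0.0123]
ee_rot: [-3.142, 0.0, -2.858]
force: [0.1, -0.7, -0.2]
grip_width: 0.125
gripper_force: 45.0
```

>>> {"name": "jog_arm", "arguments": {
  "series": "0 0 -0.005 0 0 0 1; 0 0 -0.018 0 0 0 1; 0 0 -0.04 0 0 0 1; 0 0 -0.07 0 0 0 1; 0 0 -0.1 0 0 0 1; 0 0 -0.13 0 0 0 1; 0 0 -0.15 0 0 0 1; 0 0 -0.16 0 0 0 1"
}}

```text
clock: 5.8
ee_pos: [0.4713, 0.2383, 0.1421]
ee_rot: [3.141, 0.002, -2.858]
force: [-0.1, -0.1, -6.0]
grip_width: 0.124
gripper_force: 45.0
```

```bash
python3 - <<'E'
from h import *
for n in("top","scene"):
    c=read_camera(n); save(c,n+"2.png"); W=cloud(c); s=sense(); 
    p=s["ee_pos"]*1e3; A=near(W,c["image"],p[:2]/1e3+[.01,.0],.09,p[2]/1e3-.03,p[2]/1e3+.012)
    print(n,np.round(p,1),s["ee_rot"],s["force"],s["gripper_force"],len(A))
    print([np.round(v,3) for v in fit(A,leaf,[p[0]-5,p[1]-1,p[2]-12,0,0,.283],free=(0,1,2,4,5))])
a=cv2.imread("pics/scene2.png"); cv2.imwrite("pics/scene2c.png",cv2.resize(a[130:340,270:470],(570,598)))
E
```

```text
top [471.7 238.4 142.6] [ 3.1411646   0.00332825 -2.85806857] [ 0.88652308  0.17596794 -4.74185612] 44.99825477600098 143
[array([ 4.67253e+02,  2.38904e+02,  1.30362e+02,  0.00000e+00,
       -3.00000e-03,  3.35000e-01]), np.float64(0.967), np.int64(143)]
scene [471.3 238.2 141.3] [ 3.14128360e+00  1.97850388e-03 -2.85812224e+00] [-0.44416018  0.00895766 -5.65438236] 44.99816358089447 351
[array([4.65973e+02, 2.37383e+02, 1.31035e+02, 0.00000e+00, 1.00000e-03,
       2.98000e-01]), np.float64(1.03), np.int64(351)]
```

View pics/scene2c.png

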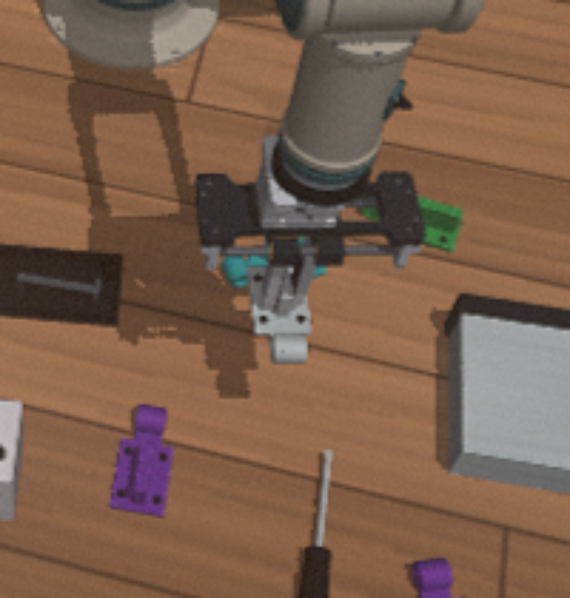

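The leaf is held level in the jaws (knuckle at crop (289,348)), nothing else disturbed. Now to a standoff in front of the block.

```bash
python3 -c "
from h import *
go([.473,-.0643,.135],np.pi+.162)"
```

```text
shift [ 0.1037 -0.3637  0.0076] turn [0.0001 0.0006 0.0387] mm 302.6 clock 5.9
```

>>> {"name": "jog_arm", "arguments": {
  "series": "0.003 -0.01 0 0 0 0.001 1; 0.0095 -0.033 0.001 0 0 0.004 1; 0.018 -0.064 0.001 0 0 0.007 1; 0.028 -0.1 0.002 0 0 0.011 1; 0.0385 -0.135 0.003 0 0 0.0145 1; 0.0485 -0.17 0.0035 0 0 0.018 1; 0.0585 -0.205 0.004 0 0 0.022 1; 0.0685 -0.24 0.005 0 0 0.0255 1"
}}

```text
clock: 6.7
ee_pos: [0.4705, 0.0367, 0.1349]
ee_rot: [3.141, -0.003, -2.939]
force: [0.3, -0.0, -5.2]
grip_width: 0.121
gripper_force: 45.0
```

```bash
python3 -c "
from h import *
go([.473,-.0643,.135],np.pi+.162)"
```

```text
shift [ 2.240e-02 -1.243e-01 -1.000e-04] turn [ 0.0001 -0.0009  0.013 ] mm 101.0 clock 6.7
```

>>> {"name": "jog_arm", "arguments": {
  "series": "0.007 -0.036 0 0 0 0.004 1; 0.013 -0.068 0 0 0 0.008 1; 0.017 -0.093 0 0 0 0.01 1; 0.02 -0.111 0 0 0 0.012 1; 0.022 -0.121 0 0 0 0.013 1; 0.0225 -0.124 0 0 0 0.013 1; 0.0225 -0.124 0 0 0 0.013 1; 0.0225 -0.124 0 0 0 0.013 1"
}}

```text
clock: 7.5
ee_pos: [0.4742, -0.0617, 0.1362]
ee_rot: [3.141, -0.0, -2.978]
force: [0.0, 0.7, -5.0]
grip_width: 0.121
gripper_force: 45.0
```

```bash
python3 -c "
from h import *
go([.488,-.0619,.098],np.pi+.162)"
```

```text
shift [-0.0169 -0.0031  0.0477] turn [ 0.0003 -0.0001  0.0004] mm 40.6 clock 7.5
```

>>> {"name": "jog_arm", "arguments": {
  "series": "-0.002 -0.0005 0.004 0 0 0 1; -0.005 -0.001 0.014 0 0 0 1; -0.009 -0.002 0.025 0 0 0 1; -0.013 -0.0025 0.035 0 0 0 1; -0.016 -0.003 0.043 0 0 0 1; -0.0169 -0.0031 0.0477 0 0 0.0004 1; -0.0169 -0.0031 0.0477 0 0 0.0004 1; -0.0169 -0.0031 0.0477 0 0 0.0004 1"
}}

```text
clock: 8.3
ee_pos: [0.4882, -0.0627, 0.0981]
ee_rot: [3.141, -0.0, -2.98]
force: [-0.3, 1.0, -5.7]
grip_width: 0.121
gripper_force: 45.0
```

```bash
cat >> h.py <<'E'
def cmp(tag,gx=4.7,front=None):
    """fit leaf in hand and jamb in both views; bore error in jamb frame"""
    AA=[];BB=[]
    for n in("top","scene"):
        c=read_camera(n); save(c,n+tag+".png"); W=cloud(c); s=sense(); p=s["ee_pos"]*1e3; y=s["ee_rot"][2]+np.pi
        d=np.array([np.cos(y),np.sin(y)])
        P=near(W,c["image"],(.60,-.04),.25,.02,.2); L=Ro.from_euler("z",.162).inv().apply(P*1e3-[588.4,-45.5,86])
        j=P[((L[:,0]>26)|((abs(L[:,1])>18)&(L[:,0]>-14)))&(L[:,2]<22)&(abs(L[:,1])<85)&(L[:,0]<110)&(L[:,0]>-20)]
        q=Ro.from_euler("z",y).inv().apply(P*1e3-p); 
        a=P[(abs(q[:,1])<28)&(q[:,0]<66)&(q[:,0]>-45)&(q[:,2]>-20)&((q[:,2]<8)|(q[:,0]>25)&(q[:,2]<20))]
        # fingers at rib: keep away
        q=Ro.from_euler("z",y).inv().apply(a*1e3-p); a=a[((q[:,0]>10)|(q[:,2]<-2))&((abs(q[:,1])>17)|(q[:,0]>16))]
        AA.append(a);BB.append(j)
    x0=[p[0]-gx*d[0],p[1]-gx*d[1],p[2]-12.3,0,0,y]
    print("tcp",np.round(p,1),"yaw",round(y,4),"kin bore",np.round(p+[*(56-gx)*d,.7],1),"F",np.round(s["force"],1),np.round(s["moment"],2),"grip",s["gripper_force"])
    for k,(a,j) in {"top":(AA[0],BB[0]),"scene":(AA[1],BB[1]),"both":(np.vstack(AA),np.vstack(BB))}.items():
        A,ma,na=fit(a,leaf,x0,free=(0,1,2,3,4,5)); J,mj,nj=fit(j,jamb,[653.5,-34.9,86.2,0,0,.162])
        b=A[:3]+Ro.from_euler("xyz",A[3:]).apply([56,0,13]); g=J[:3]+Ro.from_euler("xyz",J[3:]).apply([-66,0,13])
        print(k,na,nj,"leafbore",np.round(b,1),"rpy",np.round(A[3:],3),"jambbore",np.round(g,1),round(J[5],3),"diff(jamb frame)",np.round(Ro.from_euler("z",J[5]).inv().apply(g-b),1),np.round([ma,mj],2))
E
python3 -c "
from h import *
cmp('3')
a=cv2.imread('pics/scene3.png'); cv2.imwrite('pics/scene3c.png',cv2.resize(a[190:340,190:340],(598,598)))"
```

```text
tcp [488.4 -62.8  98.4] yaw 0.1611 kin bore [539.  -54.6  99.1] F [-0.6  0.2 -5.5] [-0.    0.03  0.03] grip 44.99823331832886
top 42 836 leafbore [540.9 -55.1  96.6] rpy [0.024 0.028 0.149] jambbore [599.  -50.2  98.7] 0.285 diff(jamb frame) [ 57.2 -11.7   2.1] [0.84 1.48]
scene 273 2663 leafbore [538.1 -53.8  99.9] rpy [ 0.023 -0.005  0.175] jambbore [588.1 -45.8  99.6] 0.163 diff(jamb frame) [50.6 -0.2 -0.4] [1.13 1.05]
both 315 3499 leafbore [538.1 -53.9 100. ] rpy [ 0.024 -0.008  0.175] jambbore [588.2 -45.8  99.5] 0.16 diff(jamb frame) [50.8  0.  -0.5] [1.13 1.16]
```

View pics/scene3c.png

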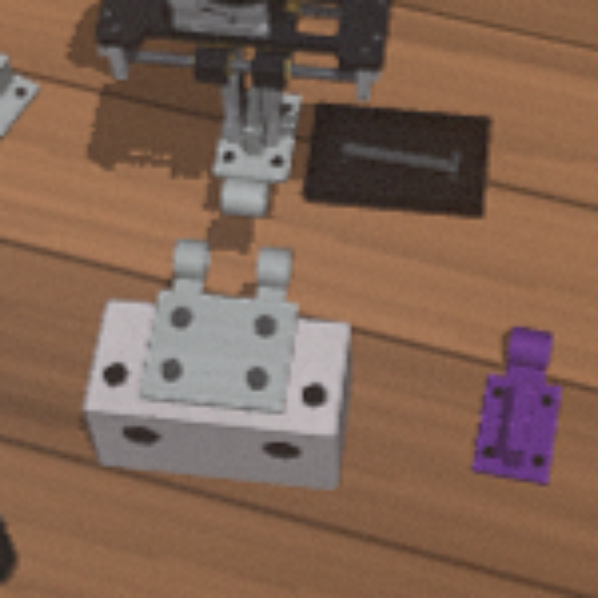

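The held knuckle (crop (245,195)) faces the gap between the fixed knuckles (190,260)/(273,268). Vision and kinematics agree within 1 mm, so I advance.

>>> {"name": "jog_arm", "arguments": {
  "series": "-0.003 0 0 0 0 0 1; -0.01 0.0005 0.0002 0 0 0 1; -0.018 0.0005 0.0002 0 0 0.0003 1; -0.026 0.0005 0.0002 0 0 0.0003 1; -0.033 0.0005 0.0002 0 0 0.0003 1; -0.037 0.0005 0.0002 0 0 0.0003 1; -0.039 0.0005 0.0002 0 0 0.0003 1; -0.039 0.0005 0.0002 0 0 0.0003 1"
}}

```text
clock: 9.2
ee_pos: [0.519, -0.0573, 0.0978]
ee_rot: [3.141, -0.0, -2.981]
force: [-0.0, -0.4, -5.5]
grip_width: 0.123
gripper_force: 45.0
```

```bash
python3 -c "
from h import *
cmp('4')"
```

```text
tcp [518.6 -57.2  97.8] yaw 0.1604 kin bore [569.2 -49.   98.5] F [-0.1 -0.1 -4.9] [ 0.01  0.03 -0.03] grip 44.99818682670593
top 55 281 leafbore [568.3 -38.  100.1] rpy [-0.016 -0.014  0.286] jambbore [589.3 -46.1  98.3] 0.162 diff(jamb frame) [ 19.4 -11.5  -1.8] [1.19 1.21]
scene 304 2677 leafbore [568.9 -48.9  99.1] rpy [-0.004  0.009  0.146] jambbore [588.1 -45.7  99.6] 0.161 diff(jamb frame) [19.4  0.2  0.5] [1.18 1.09]
both 359 2958 leafbore [568.8 -48.   99.1] rpy [-0.002  0.003  0.164] jambbore [588.1 -45.8  99.5] 0.16 diff(jamb frame) [19.4 -0.9  0.3] [1.18 1.12]
```

>>> {"name": "jog_arm", "arguments": {
  "series": "-0.003 0.0003 -0.0005 0 0 0 1; -0.007 0.0003 -0.0005 0 0 0 1; -0.012 0.0003 -0.0005 0 0 0 1; -0.017 0.0003 -0.0005 0 0 0 1; -0.021 0.0003 -0.0005 0 0 0 1; -0.0235 0.0003 -0.0005 0 0 0 1; -0.0241 0.0003 -0.0005 0 0 0 1; -0.0241 0.0003 -0.0005 0 0 0 1"
}}

```text
clock: 10.1
ee_pos: [0.5379, -0.054, 0.0983]
ee_rot: [3.141, -0.0, -2.981]
force: [-0.1, 0.8, -5.5]
grip_width: 0.125
gripper_force: 45.0
```

```bash
python3 -c "
from h import *
cmp('5')
a=cv2.imread('pics/scene5.png'); cv2.imwrite('pics/scene5c.png',cv2.resize(a[210:320,190:300],(598,598),interpolation=cv2.INTER_CUBIC))"
```

```text
tcp [537.7 -54.   98.3] yaw 0.1603 kin bore [588.3 -45.8  99. ] F [-0.6 -0.9 -5.2] [ 0.05  0.   -0.01] grip 44.99819040298462
top 52 204 leafbore [585.3 -34.4 100. ] rpy [-0.017 -0.005  0.297] jambbore [589.7 -46.6  97.9] 0.172 diff(jamb frame) [  2.3 -12.7  -2.2] [0.99 1.23]
scene 407 2677 leafbore [588.  -46.8 100. ] rpy [-0.013 -0.003  0.134] jambbore [588.1 -45.7  99.4] 0.162 diff(jamb frame) [ 0.3  1.1 -0.5] [1.57 1.08]
both 459 2881 leafbore [588.2 -46.6  99.9] rpy [-0.015 -0.001  0.133] jambbore [588.1 -45.8  99.3] 0.162 diff(jamb frame) [ 0.1  0.8 -0.6] [1.43 1.08]
```

View pics/scene5c.png

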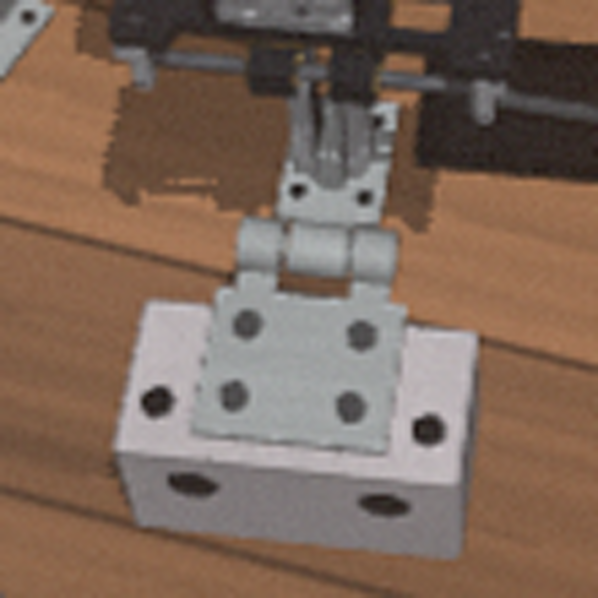

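The middle knuckle (crop (318,250)) sits level and in line between the fixed ones, with a gap at each end, and the wrist carries only the leaf's weight. Letting it settle, then handing in.

>>> {"name": "jog_arm", "arguments": {
  "series": "0 0 0 0 0 0 1; 0 0 0 0 0 0 1; 0 0 0 0 0 0 1; 0 0 0 0 0 0 1; 0 0 0 0 0 0 1; 0 0 0 0 0 0 1; 0 0 0 0 0 0 1; 0 0 0 0 0 0 1"
}}

```text
clock: 11.0
ee_pos: [0.5379, -0.054, 0.0983]
ee_rot: [3.141, 0.0, -2.981]
force: [1.2, -1.3, -5.2]
grip_width: 0.123
gripper_force: 45.0
```

```bash
python3 -c "
from h import *
s=sense();print(s['ee_pos'],s['ee_rot'],s['force'],abs(s['qvel']).max())
print(finish_job())"
```

```text
[ 0.53788491 -0.05396173  0.0983215 ] [ 3.14148040e+00  2.75931266e-05 -2.98128135e+00] [ 1.2181719  -1.33556462 -5.16926366] 0.0007606849302664015
the job is handed in; nothing more can be done
None
```

I handed the job in at 11 s, with the single-knuckle leaf held still by its rib and its hole measured within about 1 mm of the fixed bore; the wrist force was about the leaf's weight, with no sign of contact.

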